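# Free the seized clamp knob

## Task

The ribbed black knob on the ear-model clamp has seized. Break it loose with a short hard anticlockwise twist, spin it on until you feel its stop without wrenching it against the stop or tugging it while it is still locked, then lift it straight off and set it gently, stem down and flat on the rim, in the blue holding cup. Do not knock the clamp with its ear model, and leave everything else on the bench where it is.

Things in the scene. Friction and masses are not known exactly. Their poses are not given: they have to be found in the camera images.
- knob: Clamp's locking knob: black ribbed upright cylinder, head 65 mm across (ribs add 1 mm each side), 36 mm tall, about 0.16 kg, a white line on top along its x. Origin: centre of the head's underside; z up, its turning axis. Seized at first: anticlockwise from above it takes about 0.7 Nm for some 0.35 rad, gripped with 40 N or more; then it turns easily.
- knob_stem (a point): Lower end of the knob's 9 mm steel stem, on its axis, 32 mm below the head's underside; hidden in the tower at first. Two lugs stick out of the stem sideways, 9 to 16 mm below the head: one reaches 24 mm from the axis along the knob's +x, the other 15 mm along -x. The knob must rise 32 mm to clear the tower.
- clamp_seat (a point): Centre of the tower's top plate, 64 mm above the bench: the knob's seat. A stop inside, 22 mm off the axis and springy (10 N/mm), ends the turn 0.9 to 2.8 rad from the start, hidden, new each time: feel for it (may take two grasps). Only at the stop, or up to 0.07 rad short, does it lift out; elsewhere lugs catch after 2 mm. Tugging or wrenching it there over 30 N strains it.
- clamp: Fixed clamp: 12 mm aluminium base plate 100 mm by 215 mm, a grey tower 84 mm across with a steel top plate 64 mm above the bench, on which the knob sits, and steel jaws with a clear training ear (62 mm wide, top 116 mm above the bench) standing 125 mm from the tower along the clamp's +y. Origin: on the tower's axis at bench height, z up.
- cup: Fixed blue plastic holding cup, 73 mm across, 50 mm tall, inner width 57 mm, 45 mm deep; the knob rests in it with the stem hanging inside and the head's underside flat on the rim. Origin: centre of its underside, on the bench.
- cup_rim (a point): Centre of the holding cup's mouth, level with the rim, 50 mm above the bench.
- otoscope: Chrome otoscope lying on the bench, 160 mm long, 34 mm high. Origin: under its middle; handle along -x.
- magnifier: White plastic magnifier lying flat, lens 72 mm across, 9 mm thick, handle 85 mm along -x. Origin: under the lens centre.
- speculum_1: Small yellow plastic ear speculum (cone) standing on its wide end, 26 mm across, 34 mm tall. Origin: centre of its underside.
- speculum_2: Second yellow speculum, the same as the first. Origin: centre of its underside.
- drops: Small amber bottle standing on the bench, 34 mm across, 75 mm tall. Origin: centre of its underside.
- probe: Steel ear hook probe lying on the bench, 155 mm long, 6 mm thick, hook at its +x end. Origin: on the bench under the shaft.
Mind the look-alikes: they are no part of the job. There is more than one size of the cup; the one meant has the size given above.

How it is judged:
On the way, in this order (a step that is already met when the one before it is completed fails the run):
1. the knob is broken loose: turned more than 0.6 rad while still seated on the clamp (angle between the x axis of knob and the x axis of clamp, either way round above 0.6 rad and z of knob in the frame of clamp below 0.068 m and horizontal distance between knob and clamp below 0.006 m), for 0.05 s.
2. the knob is lifted off: more than 40 mm above its seat (z of knob in the frame of clamp above 0.104 m), for 0.1 s.
At the end, for the whole second after the job is handed in: The knob sits stem down in the blue cup, its axis within 7 mm of the cup's, its head flat on the rim (within 4 mm in height, tilt under 0.1 rad), at rest and released (horizontal distance between knob and cup_rim below 0.007 m and z of knob in the frame of cup_rim between -0.004 and 0.004 m and angle between knob's own z axis and vertical below 0.1 rad and linear speed of knob below 0.02 m/s); the robot touches nothing.
It fails at once if the knob tugged while locked, or wrenched against its stop, with more than 30 N (contact force between knob and clamp above 30 N).
It fails at once if the knob pressed on the cup with more than 50 N (contact force between knob and cup above 50 N).
It fails at once if the knob dropped: falling faster than 0.4 m/s (8 mm) with no finger on it (linear speed of knob above 0.4 m/s and contact force between the fingers and knob below 0.3 N).
It fails at once if any other loose thing on the bench moved by more than 20 mm (distance of any of otoscope, magnifier, speculum_1, speculum_2, drops, probe from where it was at the start of the episode above 0.02 m).
It fails at once if the robot knocks the clamp or the ear with more than 20 N (contact force between any of the fingers, the arm and clamp above 20 N).
It also fails if it takes over 72 s, if anything falls off the work surface, if the arm or the gripper's body presses on something with over 40 N, if the wrist force passes 120 N, or if a joint passes its speed limit or range.

## Robot

A 7-joint arm with a two-finger parallel gripper is mounted at the origin on the work surface. World frame = base frame: x ahead of the robot, y to its left, z up, the work surface at z = 0. Lengths are in m, angles in rad, forces in N, time in s.
With the tool pointing down it reaches from about 0.425 to 0.95 m from the base axis. Payload 4.7 kg.
Tool frame: the origin (TCP) lies on the centre line of the jaws, within the pads' length; the fingertips stand robot.nose_length ahead of it and the grasp point (between the pads) lies 8 mm behind it (robot.nose_length is the distance from the TCP to the fingertips, in m); z points along the fingers, y is the line along which they close (so a half turn about z gives the same grasp; the last joint's range is limited). The gripper opens to 85 mm and grips with 20 to 120 N. Pads are 22 mm wide; open, the fingers measure 114 mm over their backs; the gripper's body (76 mm by 85 mm) begins 54 mm behind the grasp point. The pads swing forward as they close: fully open they stand 13 mm farther back than shut.
Start: joints at [1.251, 0.469, -0.049, 1.532, 0.024, 1.141, -0.082], TCP at [0.194, -0.647, 0.242] pointing down, gripper open.
Joint ranges: [-2.59, 2.59], [-0.33, 1.99], [-1.39, 1.29], [0.1, 2.45], [-1.04, 4.18], [0.21, 1.99], [-2.66, 2.66]. Speed limits (rad/s): [2.57, 2.57, 3.14, 3.14, 3.14, 3.14, 3.14].

## Interface

Orientations are given as [roll, pitch, yaw] about the fixed x, y, z axes, in that order (R = Rz(yaw) Ry(pitch) Rx(roll)).
In Python, from plant import robot gives the robot as it stands. Calls block until the motion is done:
- robot.goto(position, orientation): joint-space move of the TCP to a pose.
- robot.move_straight(position, vel=0.15, attitude=None, contact_N=None): straight line of the TCP; attitude=None keeps the orientation; vel is the mean speed in m/s. With contact_N (N) it stops when the force on the tool has changed by that much, and returns True; else False.
- robot.move_joints(angles): joint-space move.
- robot.grip(opening, strength=None): opening from 0.0 (shut) to 1.0 (fully open); strength is the grip in N (None keeps the last); returns when the fingers have stopped.
- robot.sleep(seconds).
- robot.inverse_kinematics(position, orientation): joint angles nearest the present ones, or None.
- robot.sense(): the state.
- robot.grab_frame(name): name is "scene" or "top"; returns a dict with "image" (400x640x3 uint8, red, green, blue), "range_z" (400x640 float32, m along the optical axis (not along the pixel's ray), 0 where there is no reading), "fx", "fy", "cx", "cy" (pixels), "R" (3x3) and "t" (3): a world point X has camera coordinates R X + t. Camera axes: x right, y down, z forward; pixel columns grow to the right and rows downward; lengths in m; the calibration is good to about 2 mm. A picture is of the moment at which its call begins.
A pose or a line that the arm cannot do raises robot.IKError and nothing moves.
- robot.close_job(): hands the job in; it is judged then, once.
The state is a dict: "t": time; "joint_pos": joint angles; "joint_velocities": joint speeds; "effort": joint torques, N m; "tcp_pos": TCP position; "tcp_rot": TCP orientation; "wrist_force": force on the tool from outside, world axes, zero at the start; "torque": the same for the moment, N m; "opening": opening from 0.0 (shut) to 1.0 (fully open); "gripper_force": force on a finger pad.
Only numpy, scipy, OpenCV 4.12 (cv2) and the standard library are available. Lean on these libraries where they do the work, as an engineer would, in place of code of your own. Each camera call takes 0.05 s, during which the arm holds its last target. There are 200 camera calls.

## Working session

There is one attempt and no reset: what is moved stays moved. The work goes in short steps, each a Python script; the robot and the scene stay as the last script left them, time stands still between calls to the robot, and variables do not carry over. Pictures are saved under pics/ and viewed, at most 10 in all, crops included, and the job is handed in when it is done.

```bash
ls; mkdir -p pics; python3 - <<'E'
from plant import robot
import cv2,numpy as np
for n in("scene","top"):
    f=robot.grab_frame(n); cv2.imwrite(f"pics/{n}0.png",f["image"][:,:,::-1]); np.savez(f"{n}0.npz",**f)
    print(n,f["fx"],f["cx"],f["cy"],(-f["R"].T@f["t"]).round(3))
print(robot.nose_length,robot.sense())
E
```

```text
pics
scene 470.59365989742906 316.33920657878434 200.11416506293574 [1.172 0.442 0.84 ]
top 362.8782394720579 322.72540579748807 194.07678328106923 [ 0.407 -0.017  1.051]
0.011 {'t': 0.1, 'joint_pos': array([ 1.25113333,  0.46938191, -0.04858589,  1.53355887,  0.02410419,
        1.14099803, -0.08227082]), 'joint_velocities': array([ 2.69216979e-04, -9.05276485e-04,  1.66063422e-03, -3.94236623e-03,
        9.93750001e-04, -7.73512512e-04, -2.18340782e-05]), 'effort': array([ 8.75729129e-04, -5.11515391e+01, -4.71992826e-02, -2.38389158e+01,
        1.07438440e-02,  4.33918336e-03,  1.47452738e-05]), 'tcp_pos': array([ 0.19337668, -0.64618835,  0.24135868]), 'tcp_rot': array([-3.13983350e+00,  6.84060304e-05,  2.90814578e-01]), 'wrist_force': array([0.06227644, 0.56181621, 0.11399639]), 'torque': array([ 0.01871733, -0.03699121, -0.01696851]), 'gripper_force': 0.0, 'opening': 1.003787031507164}
```

View pics/top0.png

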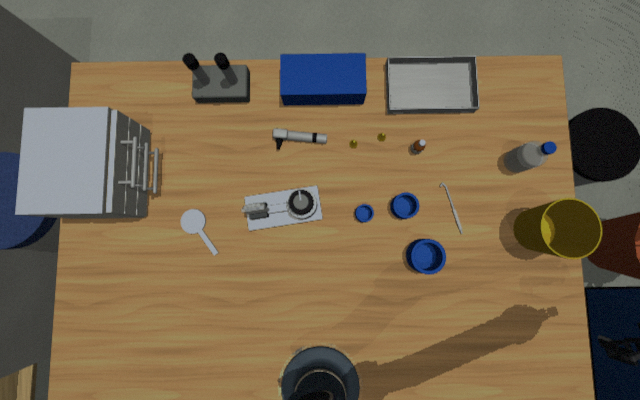

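View pics/scene0.png

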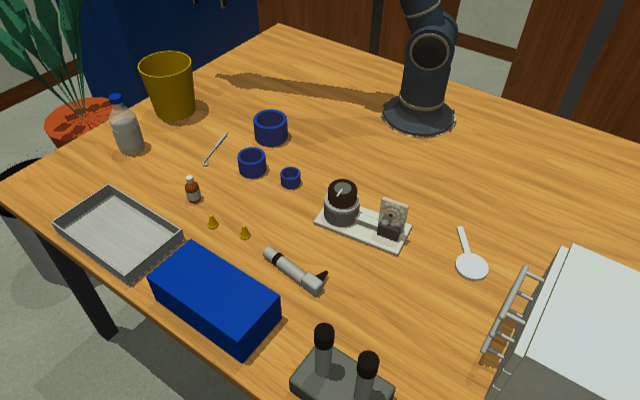

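```bash
cat > h.py <<'E'
import numpy as np,cv2
def cloud(f):
    v,u=np.mgrid[:400,:640]; z=f["range_z"]
    P=np.stack([(u-f["cx"])/f["fx"]*z,(v-f["cy"])/f["fy"]*z,z],-1)
    return (P-f["t"])@f["R"]
def proj(f,X):
    c=f["R"]@np.asarray(X,float)+f["t"]; return c[0]/c[2]*f["fx"]+f["cx"],c[1]/c[2]*f["fy"]+f["cy"]
E
python3 - <<'E'
from h import *
for n,boxes in(("top",dict(knob=(282,180,325,222),c1=(352,202,376,224),c2=(388,190,421,221),c3=(403,236,450,276),ear=(240,196,272,222))),
  ("scene",dict(knob=(322,172,362,215),c1=(277,163,303,190),c2=(235,144,268,180),c3=(250,106,292,148),ear=(374,194,412,240)))):
    f=np.load(n+"0.npz"); P=cloud(f)
    for k,(a,b,c,d) in boxes.items():
        Q=P[b:d,a:c].reshape(-1,3); zt=np.percentile(Q[:,2],97)
        T=Q[abs(Q[:,2]-zt)<.006].astype(np.float32)
        (x,y),r=cv2.minEnclosingCircle(T[:,:2])
        print(n,k,"ztop",zt.round(4),"circ",round(x,4),round(y,4),"diam",round(2*r,4),"mean",T.mean(0).round(4),len(T))
f=np.load("top0.npz");g=np.load("scene0.npz")
A=cv2.resize(f["image"][170:240,235:335,::-1],(700,490),interpolation=cv2.INTER_CUBIC)
cv2.imwrite("pics/ctop.png",A)
B=cv2.resize(g["image"][165:260,305:425,::-1],(720,570),interpolation=cv2.INTER_CUBIC)
cv2.imwrite("pics/cscene.png",B)
E
```

```text
Traceback (most recent call last):
cv2.error: OpenCV(4.12.0) /io/opencv/modules/imgproc/src/shapedescr.cpp:201: error: (-215:Assertion failed) count >= 0 && (depth == CV_32F || depth == CV_32S) in function 'minEnclosingCircle'
```

```bash
cat > m.py <<'E'
from h import *
for n,boxes in(("top",dict(knob=(282,180,325,222),c1=(352,202,376,224),c2=(388,190,421,221),c3=(403,236,450,276),ear=(240,196,272,222))),
  ("scene",dict(knob=(322,172,362,215),c1=(277,163,303,190),c2=(235,144,268,180),c3=(250,106,292,148),ear=(374,194,412,240)))):
    f=np.load(n+"0.npz"); P=cloud(f)
    for k,(a,b,c,d) in boxes.items():
        Q=P[b:d,a:c].reshape(-1,3); zt=np.percentile(Q[:,2],97)
        T=Q[abs(Q[:,2]-zt)<.006]
        (x,y),r=cv2.minEnclosingCircle(np.ascontiguousarray(T[:,:2],dtype=np.float32))
        print(n,k,"ztop",zt.round(4),"circ",round(x,4),round(y,4),"diam",round(2*r,4),"mean",T.mean(0).round(4),len(T))
f=np.load("top0.npz");g=np.load("scene0.npz")
A=cv2.resize(f["image"][170:240,235:335,::-1],(700,490),interpolation=cv2.INTER_CUBIC)
cv2.imwrite("pics/ctop.png",A)
B=cv2.resize(g["image"][165:260,305:425,::-1],(720,570),interpolation=cv2.INTER_CUBIC)
cv2.imwrite("pics/cscene.png",B)
E
python3 m.py
```

```text
top knob ztop 0.1024 circ 0.4977 0.0445 diam 0.0659 mean [0.4985 0.044  0.1004] 467
top c1 ztop 0.0369 circ 0.4711 -0.1305 diam 0.0512 mean [ 0.4708 -0.1308  0.0352] 103
top c2 ztop 0.0523 circ 0.49 -0.2444 diam 0.0729 mean [ 0.4901 -0.2437  0.0502] 209
top c3 ztop 0.0671 circ 0.3497 -0.2947 diam 0.095 mean [ 0.3499 -0.2938  0.0652] 384
top ear ztop 0.1169 circ 0.4792 0.1672 diam 0.0595 mean [0.4827 0.1683 0.1149] 134
scene knob ztop 0.1024 circ 0.5009 0.0467 diam 0.0683 mean [0.5025 0.048  0.1006] 464
scene c1 ztop 0.0368 circ 0.4722 -0.1258 diam 0.0556 mean [ 0.4738 -0.1276  0.0351] 112
scene c2 ztop 0.0513 circ 0.4922 -0.2417 diam 0.0765 mean [ 0.4933 -0.2395  0.0495] 207
scene c3 ztop 0.067 circ 0.3538 -0.2937 diam 0.1017 mean [ 0.3537 -0.2911  0.065 ] 261
scene ear ztop 0.1163 circ 0.483 0.1708 diam 0.0616 mean [0.4869 0.1717 0.1147] 185
```

View pics/ctop.png

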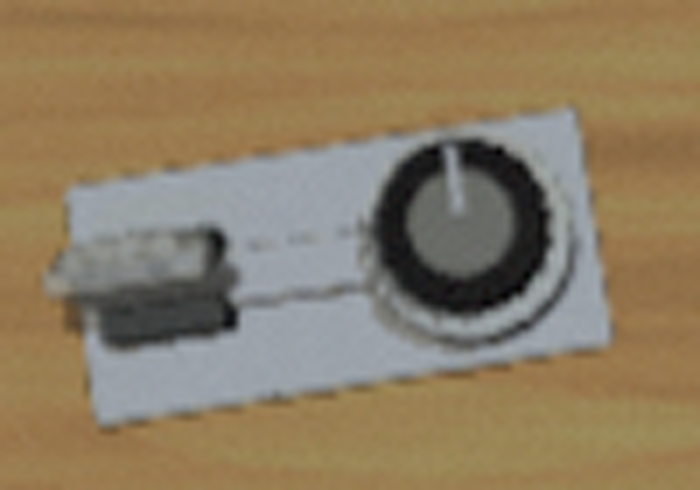

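```bash
python3 - <<'E'
from plant import robot
import numpy as np
for p in([.4985,.045,.078],[.4985,.045,.2],[.4905,-.243,.065]):
  for y in np.arange(-3.1,3.2,.5):
    q=robot.inverse_kinematics(p,[np.pi,0,y]); print(p,round(y,2),None if q is None else np.round(q,2))
E
```

```text
[0.4985, 0.045, 0.078] -3.1 [ 0.53  0.58 -0.9   2.05  0.64  0.81  0.85]
[0.4985, 0.045, 0.078] -2.6 [ 0.69  0.74 -1.18  2.05  0.86  0.97  1.16]
[0.4985, 0.045, 0.078] -2.1 [ 0.69  0.74 -1.18  2.05  0.86  0.97  1.66]
[0.4985, 0.045, 0.078] -1.6 [ 0.69  0.74 -1.18  2.05  0.86  0.97  2.16]
[0.4985, 0.045, 0.078] -1.1 [-0.86  0.57  0.92  2.13 -0.67  0.76 -2.18]
[0.4985, 0.045, 0.078] -0.6 [ 0.13  0.44 -0.38  2.07  0.25  0.67 -2.59]
[0.4985, 0.045, 0.078] -0.1 [ 0.22  0.46 -0.49  2.07  0.33  0.69 -2.16]
[0.4985, 0.045, 0.078] 0.4 [ 0.33  0.48 -0.63  2.06  0.43  0.72 -1.75]
[0.4985, 0.045, 0.078] 0.9 [ 0.38  0.5  -0.7   2.06  0.48  0.74 -1.29]
[0.4985, 0.045, 0.078] 1.4 [ 0.4   0.51 -0.73  2.06  0.5   0.75 -0.81]
[0.4985, 0.045, 0.078] 1.9 [ 0.43  0.53 -0.77  2.06  0.54  0.76 -0.34]
[0.4985, 0.045, 0.078] 2.4 [ 0.46  0.54 -0.81  2.06  0.57  0.78  0.13]
[0.4985, 0.045, 0.078] 2.9 [ 0.49  0.56 -0.85  2.06  0.59  0.79  0.61]
[0.4985, 0.045, 0.2] -3.1 [ 0.74  0.48 -1.17  1.94  0.51  1.06  0.95]
[0.4985, 0.045, 0.2] -2.6 [ 0.73  0.47 -1.17  1.94  0.5   1.06  1.46]
[0.4985, 0.045, 0.2] -2.1 [ 0.
[... 976 characters left out ...]
 -1.6 [-0.38  0.78  1.11  2.03 -0.91  0.93 -1.94]
[0.4905, -0.243, 0.065] -1.1 [ 0.33  0.49  0.06  2.   -0.05  0.66 -2.24]
[0.4905, -0.243, 0.065] -0.6 [ 0.41  0.49 -0.04  1.99  0.03  0.66 -1.81]
[0.4905, -0.243, 0.065] -0.1 [ 0.52  0.49 -0.17  1.99  0.13  0.67 -1.41]
[0.4905, -0.243, 0.065] 0.4 [ 0.59  0.5  -0.26  1.98  0.2   0.68 -0.97]
[0.4905, -0.243, 0.065] 0.9 [ 0.66  0.51 -0.35  1.98  0.27  0.7  -0.53]
[0.4905, -0.243, 0.065] 1.4 [ 0.73  0.53 -0.45  1.97  0.34  0.71 -0.1 ]
[0.4905, -0.243, 0.065] 1.9 [ 0.8   0.55 -0.54  1.97  0.41  0.73  0.34]
[0.4905, -0.243, 0.065] 2.4 [ 0.82  0.56 -0.57  1.97  0.44  0.74  0.82]
[0.4905, -0.243, 0.065] 2.9 [ 0.86  0.57 -0.63  1.97  0.48  0.76  1.28]
```

```bash
cat >> h.py <<'E'
def st(r,m=""):
    s=r.sense(); print(m,"t%.1f"%s["t"],"p",s["tcp_pos"].round(4),"yaw",s["tcp_rot"].round(3),"F",s["wrist_force"].round(1),"T",s["torque"].round(2),"g",round(s["gripper_force"],1),"o",round(s["opening"],3),"j7",s["joint_pos"][6].round(2)); return s
E
python3 - <<'E'
from plant import robot
from h import *
x,y=.499,.0455
robot.goto([x,y,.2],[np.pi,0,1.32]); st(robot)
robot.move_straight([x,y,.115],vel=.12); st(robot)
print(robot.move_straight([x,y,.079],vel=.06,contact_N=6)); st(robot,"down")
robot.grip(0.0,20); st(robot,"grip")
robot.sleep(.2); st(robot)
f=robot.grab_frame("scene"); cv2.imwrite("pics/g1.png",cv2.resize(f["image"][110:260,280:440,::-1],(640,600),interpolation=cv2.INTER_CUBIC))
E
```

```text
t2.8 p [0.4993 0.0444 0.1999] yaw [-3.142  0.     1.318] F [-0.6 -0.3 -0.1] T [ 0.01 -0.01  0.  ] g 0.0 o 1.001 j7 -0.73
 t3.6 p [0.4996 0.0458 0.1155] yaw [ 3.14e+00 -1.00e-03  1.32e+00] F [0.2 1.3 0.2] T [ 0.01 -0.03  0.05] g 0.0 o 1.005 j7 -0.84
False
down t4.4 p [0.4991 0.0457 0.079 ] yaw [ 3.142 -0.     1.32 ] F [1.  0.8 0.1] T [ 0.04 -0.04  0.01] g 0.0 o 1.0 j7 -0.9
grip t4.7 p [0.4998 0.0455 0.0797] yaw [ 3.14 -0.    1.32] F [ 1.1 -0.2  2. ] T [-0.03 -0.07  0.04] g 22.3 o 0.756 j7 -0.9
 t4.9 p [0.4998 0.0456 0.0796] yaw [ 3.14 -0.    1.32] F [-0.2  0.4  5.9] T [-0.1  -0.08  0.03] g 22.4 o 0.751 j7 -0.9
```

View pics/g1.png

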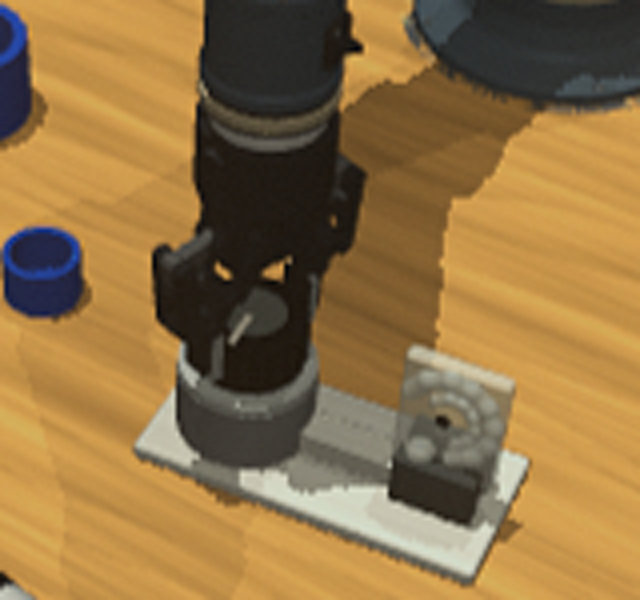

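```bash
python3 - <<'E'
from plant import robot
from h import *
robot.grip(1.0)
q=robot.sense()["joint_pos"].copy(); q[6]-=1.45; robot.move_joints(q); 
x,y=.5,.0457
robot.move_straight([x,y,.080],vel=.05); st(robot,"rot")
robot.grip(0.0,20); st(robot,"grip"); robot.sleep(.3); st(robot)
E
```

```text
rot t6.9 p [0.5002 0.0458 0.0801] yaw [ 3.142e+00  1.000e-03 -1.300e-01] F [0.4 0.3 0.4] T [-0.03  0.02  0.04] g 0.0 o 0.998 j7 -2.34
grip t7.2 p [0.4998 0.0448 0.0802] yaw [ 3.14e+00  1.00e-03 -1.30e-01] F [-2.3 -3.1  5.5] T [-0.68  0.38  0.05] g 21.6 o 0.75 j7 -2.34
 t7.5 p [0.4998 0.0448 0.0802] yaw [ 3.14e+00  1.00e-03 -1.30e-01] F [-2.  -3.   5.3] T [-0.72  0.27  0.03] g 21.6 o 0.757 j7 -2.34
```

```bash
python3 - <<'E'
from plant import robot
from h import *
robot.move_straight([.4998,.0447,.0804],vel=.02); st(robot,"ctr")
robot.grip(0.0,70); robot.sleep(.2); s=st(robot,"70N")
if np.linalg.norm(s["wrist_force"])<15:
    q=s["joint_pos"].copy(); q[6]+=.55; robot.move_joints(q); st(robot,"twist")
    robot.sleep(.2); st(robot)
f=robot.grab_frame("scene"); cv2.imwrite("pics/g2.png",cv2.resize(f["image"][110:260,280:440,::-1],(640,600),interpolation=cv2.INTER_CUBIC))
E
```

```text
ctr t7.7 p [0.4997 0.0444 0.0802] yaw [ 3.141e+00  1.000e-03 -1.300e-01] F [-0.4 -1.5  0.5] T [-0.48  0.12  0.03] g 23.0 o 0.755 j7 -2.34
70N t8.2 p [0.4999 0.0446 0.0806] yaw [ 3.141e+00  1.000e-03 -1.300e-01] F [-1.7 -3.2  5.1] T [-0.67  0.31 -0.04] g 76.0 o 0.742 j7 -2.34
twist t8.7 p [0.5003 0.0453 0.0807] yaw [-3.141 -0.     0.419] F [-0.   0.1  0.9] T [-0.08 -0.18  0.14] g 76.5 o 0.738 j7 -1.79
 t8.9 p [0.5002 0.0452 0.0807] yaw [-3.141 -0.     0.42 ] F [1.  1.2 1.1] T [ 0.16 -0.22  0.17] g 76.5 o 0.74 j7 -1.79
```

View pics/g2.png

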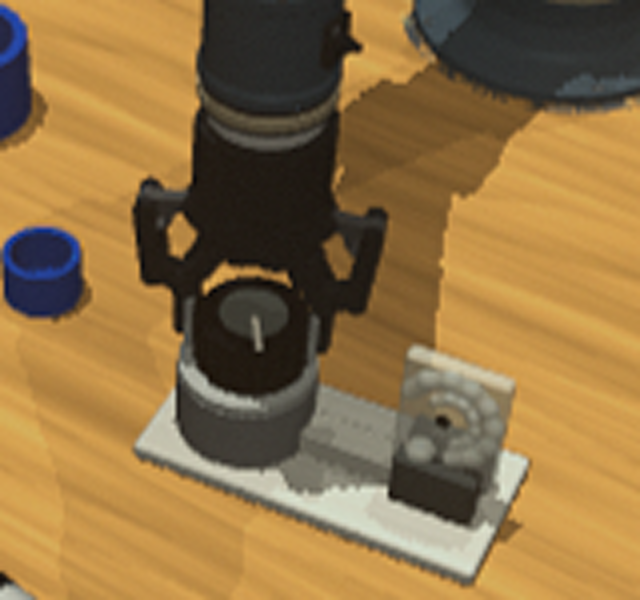

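```bash
python3 - <<'E'
from plant import robot
from h import *
q=robot.sense()["joint_pos"].copy(); q0=-2.34; qa=q.copy()
q[6]+=.2; robot.move_joints(q)
H=[];i=0
while q[6]<q0+2.95:
    q[6]+=.03; robot.move_joints(q); s=robot.sense(); v=np.r_[s["wrist_force"],s["torque"]]
    H.append(v); i+=1
    b=np.median(H[-9:-1],0) if len(H)>5 else v
    d=v-b; hit=abs(d[5])>.14 or np.hypot(d[0],d[1])>6
    if i%6==0 or hit: print(round(s["t"],1),round(q[6]-q0,2),v.round(2),s["tcp_pos"].round(4))
    if hit:
        robot.sleep(.15); st(robot,"again"); break
E
```

```text
10.8 0.93 [-1.23 -1.54  5.11 -0.49  0.33 -0.01] [0.4999 0.0448 0.0807]
12.3 1.11 [-0.36 -2.09  2.93 -0.6  -0.04  0.02] [0.5003 0.0454 0.0807]
13.8 1.29 [-1.16 -2.69  3.22 -0.49 -0.03  0.04] [0.5002 0.0452 0.0807]
15.3 1.47 [ 0.3  -1.47  2.52 -0.43 -0.06  0.01] [0.5002 0.0453 0.0807]
16.8 1.65 [ 0.02 -2.26  2.24 -0.33 -0.12 -0.02] [0.5002 0.0453 0.0807]
18.1 1.8 [ 5.99  1.6  -4.58  0.31 -1.26 -0.25] [0.5009 0.0457 0.0808]
again t18.2 p [0.5009 0.0457 0.0808] yaw [ 3.140e+00 -2.000e-03  1.668e+00] F [ 4.9  2.  -4.2] T [ 0.27 -1.11 -0.21] g 77.4 o 0.738 j7 -0.54
```

```bash
python3 - <<'E'
from plant import robot
from h import *
q=robot.sense()["joint_pos"].copy(); q[6]-=.02; robot.move_joints(q); s=st(robot,"back")
p=s["tcp_pos"].copy()
for dz,v in((.006,.02),(.036,.04)):
    hit=robot.move_straight([p[0],p[1],p[2]+dz],vel=v,contact_N=12); st(robot,f"lift {hit}")
    if hit: break
E
```

```text
back t18.4 p [0.5009 0.0457 0.0807] yaw [ 3.140e+00 -2.000e-03  1.648e+00] F [ 2.9 -0.1 -3.3] T [ 0.06 -0.84 -0.17] g 77.4 o 0.739 j7 -0.56
lift False t18.9 p [0.5011 0.0456 0.0869] yaw [ 3.140e+00 -2.000e-03  1.648e+00] F [ 4.5  0.3 -3.1] T [ 0.07 -0.92 -0.12] g 77.8 o 0.739 j7 -0.56
lift False t19.8 p [0.5006 0.0455 0.1165] yaw [ 3.141e+00 -2.000e-03  1.648e+00] F [ 0.   0.6 -2.1] T [-0.06 -0.02  0.01] g 77.9 o 0.741 j7 -0.51
```

```bash
python3 - <<'E'
from plant import robot
from h import *
s=robot.sense(); p=s["tcp_pos"]; yaw=s["tcp_rot"][2]
robot.move_straight([p[0],p[1],.18],vel=.12)
robot.goto([.492,-.2433,.18],[np.pi,0,yaw])
robot.move_straight([.492,-.2433,.112],vel=.1); s=st(robot)
robot.sleep(.2); st(robot)
O=[]
for n,(u,v) in(("scene",(250,140)),("top",(404,200))):
    f=robot.grab_frame(n); np.savez(n+"1.npz",**f)
    O.append(cv2.resize(f["image"][v-50:v+50,u-40:u+40,::-1],(400,500),interpolation=cv2.INTER_CUBIC))
    P=cloud(f)[v-60:v+60,u-50:u+50].reshape(-1,3); 
    m=(abs(P[:,2]-.132)<.006)&(np.hypot(P[:,0]-.492,P[:,1]+.2433)<.05); print(n,m.sum(),P[m].mean(0).round(4),P[m].min(0).round(4),P[m].max(0).round(4))
cv2.imwrite("pics/cup1.png",np.hstack(O))
E
```

```text
t22.4 p [ 0.4926 -0.2432  0.1124] yaw [3.141 0.    1.648] F [ 0.   0.1 -1.7] T [ 0.03 -0.    0.01] g 77.9 o 0.738 j7 0.05
 t22.6 p [ 0.4924 -0.2435  0.1127] yaw [3.140e+00 1.000e-03 1.648e+00] F [-0.2 -0.2 -2. ] T [-0.02 -0.08  0.03] g 77.9 o 0.741 j7 0.05
scene 320 [ 0.4928 -0.2326  0.1323] [ 0.446  -0.272   0.1261] [ 0.5384 -0.2077  0.138 ]
top 178 [ 0.4869 -0.2238  0.1319] [ 0.4452 -0.2436  0.1261] [ 0.5279 -0.2098  0.1379]
```

View pics/cup1.png

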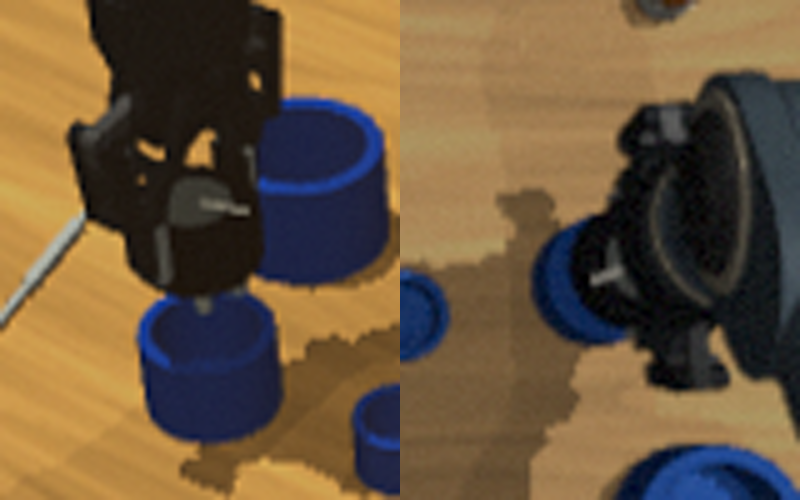

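```bash
python3 - <<'E'
from h import *
f=np.load("scene1.npz")
print(proj(f,[.4924,-.2435,.064]),proj(f,[.4934,-.2418,.064]))
# cup inner/outer centre from rim ellipse in blue mask
for X in([.4922,-.2417,.05],[.4918,-.2436,.05]): print(proj(f,X))
# cup outline: project circle r=.0365 and compare with image
img=f["image"][90:190,210:290,::-1].copy(); img=cv2.resize(img,(480,600),interpolation=cv2.INTER_CUBIC)
def circ(c,r,col):
    a=np.linspace(0,6.28,120); pts=[proj(f,[c[0]+r*np.cos(t),c[1]+r*np.sin(t),c[2]]) for t in a]
    cv2.polylines(img,[np.int32([((u-210+.5)*6,(v-90+.5)*6) for u,v in pts])],True,col,1)
circ([.4922,-.2417,.05],.0365,(0,255,255)); circ([.4922,-.2417,.05],.0285,(0,255,255))
circ([.4934,-.2418,.132],.0325,(0,0,255)); circ([.4934,-.2418,.096],.0325,(0,0,255)); circ([.4934,-.2418,.064],.0045,(0,255,0))
cv2.imwrite("pics/ov.png",img)
E
```

```text
(np.float64(249.6142813714073), np.float64(151.5811607600719)) (np.float64(249.85706221518484), np.float64(152.024255120848))
(np.float64(250.68190276083254), np.float64(155.97373705706664))
(np.float64(250.23096099681874), np.float64(155.62080031511323))
```

View pics/ov.png

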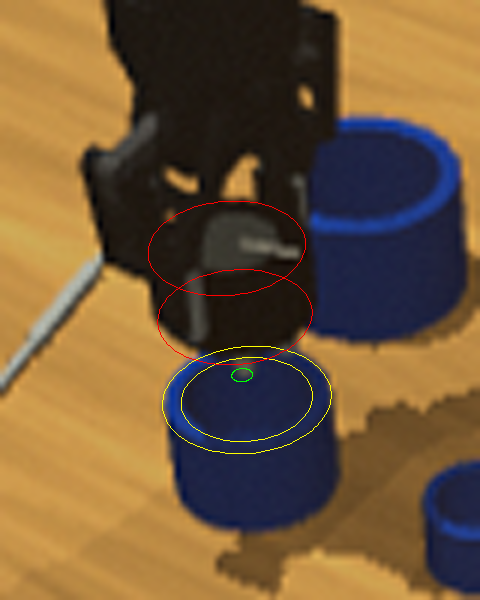

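```bash
python3 - <<'E'
from plant import robot
from h import *
x,y=.4922,-.2429
print(robot.move_straight([x,y,.085],vel=.05,contact_N=5)); st(robot)
print(robot.move_straight([x,y,.070],vel=.03,contact_N=5)); s=st(robot)
if s["tcp_pos"][2]<.075:
    print(robot.move_straight([x,y,.063],vel=.015,contact_N=4)); st(robot)
E
```

```text
False
 t23.4 p [ 0.4924 -0.2428  0.085 ] yaw [ 3.141 -0.     1.648] F [-0.4  0.1 -2.1] T [-0.03  0.01  0.01] g 77.9 o 0.74 j7 0.02
False
 t24.1 p [ 0.4923 -0.2428  0.0699] yaw [-3.142 -0.     1.648] F [ 0.5 -0.2 -2.1] T [0.02 0.   0.02] g 77.9 o 0.736 j7 0.0
True
 t24.4 p [ 0.4925 -0.243   0.0667] yaw [3.141e+00 1.000e-03 1.648e+00] F [-1.9  0.2  4.4] T [0.01 0.02 0.01] g 78.5 o 0.742 j7 -0.0
```

```bash
python3 - <<'E'
from plant import robot
from h import *
robot.grip(0.0,20); robot.grip(1.0); robot.sleep(.2); s=st(robot)
p=s["tcp_pos"]
robot.move_straight([p[0],p[1],.2],vel=.08); st(robot)
robot.goto([.45,-.5,.25],[np.pi,0,1.2]); st(robot)
O=[]
for n,(u,v) in(("scene",(252,150)),("top",(404,200))):
    f=robot.grab_frame(n)
    O.append(cv2.resize(f["image"][v-50:v+50,u-40:u+40,::-1],(400,500),interpolation=cv2.INTER_CUBIC))
    P=cloud(f)[v-40:v+40,u-30:u+30].reshape(-1,3)
    m=(abs(P[:,2]-.086)<.008); 
    T=P[m]; c,r=cv2.minEnclosingCircle(np.ascontiguousarray(T[:,:2],dtype=np.float32)); A=np.c_[T[:,:2],np.ones(len(T))]
    print(n,m.sum(),T.mean(0).round(4),np.round(c,4),r,"slope",np.linalg.lstsq(A,T[:,2],rcond=None)[0].round(3))
cv2.imwrite("pics/cup2.png",np.hstack(O))
E
```

```text
t25.2 p [ 0.4914 -0.2427  0.0655] yaw [-3.140e+00 -1.000e-03  1.648e+00] F [0.7 0.  0.5] T [-0.04 -0.03  0.01] g 0.0 o 1.001 j7 -0.0
 t27.0 p [ 0.4911 -0.2427  0.1995] yaw [-3.139e+00 -1.000e-03  1.648e+00] F [ 0.7  0.7 -0.1] T [ 0.02 -0.05  0.02] g 0.0 o 1.0 j7 0.14
 t28.1 p [ 0.4513 -0.4974  0.2497] yaw [-3.141e+00 -2.000e-03  1.204e+00] F [ 1.3  0.8 -0.5] T [ 0.02 -0.02 -0.01] g 0.0 o 1.003 j7 0.15
scene 379 [ 0.4956 -0.2367  0.0857] [ 0.4925 -0.2399] 0.03472434729337692 slope [-0.039 -0.028  0.098]
top 484 [ 0.4903 -0.2415  0.086 ] [ 0.4903 -0.2426] 0.03389730677008629 slope [ 0.005 -0.011  0.081]
```

View pics/cup2.png

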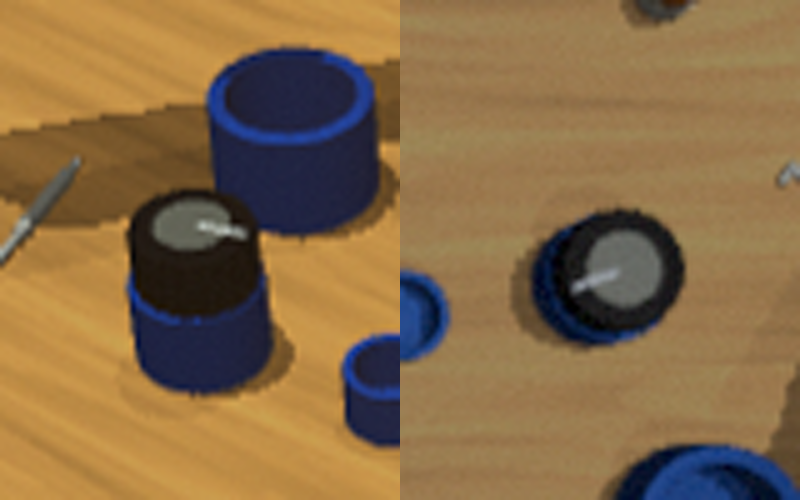

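The knob sits flat on the cup's rim. Measured against the cup it is about 2 mm off centre at z = 0.086, and the gripper is clear, so I'm handing in.

```bash
python3 -c "
from plant import robot
print(robot.close_job())"
```

```text
the job is handed in; nothing more can be done
None
```

The knob was broken loose, turned to its stop at about 1.8 rad, lifted off and set flat in the blue 73 mm cup about 2 mm off centre; the job is handed in, but no verdict was returned.

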